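# Seat a keyed arbor in a pulley hub against its spring

## Task

Take the square-headed keyed arbor out of the storage rack by sliding it along its lane and out of the open front, then put its nose into the hub of the pulley on the plywood jig, and turn it until the key slips into the keyway. Push it fully home, collar flat against the hub and sprung pad pressed down, and finish still gripping it and holding it down there, so that the retaining clip can be fitted from below. Leave the round-headed arbor and the other things on the bench where they are.

Things in the scene. Friction and masses are not known exactly. Their poses are not given: they have to be found in the camera images.
- shaft: Steel keyed arbor, about 0.4 kg, hanging upright in a rack lane. Origin: centre of the underside of its round collar (54 mm diameter, 8 mm thick); z up along its axis. Below the collar a round shank of 20 mm diameter ends in a nose 50 mm below the origin (last 6 mm taper to 12 mm diameter).
- head (a point): On the arbor's axis, 50 mm above its origin: the place to grip. The head above the collar is SQUARE, 22 x 22 mm, flats facing the arbor's x and y, from 8 to 63 mm above the origin. Dark milled grooves on top of head and collar run from the axis towards the key.
- key (a point): Lower outer end of the arbor's key, 26 mm below its origin and 16 mm out along its +x. The key is 8 mm wide, points along the arbor's +x and runs from the collar down to here; the 24 mm below are a plain pilot. At the start the key points within 0.4 rad of the rack's +x.
- rack: Fixed plywood rack, 150 x 200 mm, 94 mm high, may be turned. Origin: under its centre, on the bench; its +x points away from its open front. Two lanes along x, centred at y = +45 and -45 mm; either may hold the keyed arbor, which starts at x = -25 to +5 mm. The collar hangs on a shelf (top 75 mm above the bench) with a 40 mm wide slot.
- rack_front (a point): Middle of the rack's open front edge, at x = -65 mm in the rack, 75 mm high. Arbors come out here along the rack's -x; the collar is clear 27 mm past it. Over the shelf lie lips (86 to 94 mm high, same 40 mm gap): the collar is captive under them with 3 mm of play in height; the head sticks up through the gap.
- bore (a point): Centre of the mouth of the pulley hub's bore, on the hub's top face, 85 mm above the bench, z up; x and y are those of the jig, NOT of the keyway. Pulley and jig are fixed. Bore 22.6 mm diameter; hub 56 mm across; pulley rim 110 mm across, below 51 mm high; wooden blocks beside it, below 49 mm. The keyway points within 0.7 rad either side of this +x.
- jig: Fixed plywood base under the pulley, 170 x 170 x 18 mm, origin under its centre, axes as point bore. The hub's one keyway (11 mm wide, to 18.5 mm from the axis, open at the top, full depth) is seen from above or found by turning: out of line, the key rests on the hub's face with the pilot 24 mm in the bore and the collar 26 mm above the face.
- plunger (a joint): Travel (m) of the sprung pad in the bottom of the bore: 0 up, 0.010 its limit. The nose meets it when the collar is 8 mm above the hub's face; fully home it reads 0.008. It pushes up with 7 N at first and 11 N when the collar is home, and lifts the arbor again if it is let go.
- plain_arbor: Bystander in the other lane of the rack: an arbor with a ROUND head (24 mm diameter, 48 mm above the collar's underside) and no key; origin as for the keyed arbor.
- screwdriver: Bystander: screwdriver lying between rack and jig, 190 mm long.
- offcut: Bystander: plywood offcut 70 x 120 x 22 mm, to the left.
- tin: Bystander: steel tin, 68 mm diameter, 75 mm high, at the back.
- jar: Bystander: jar, 64 mm diameter, 85 mm high, at the back.
- hammer: Bystander: hammer, 260 mm long, to the right.
- wrench: Bystander: spanner, 170 mm long, at the back.
Mind the look-alikes: they are no part of the job. What is shaped like the shaft but green or turquoise is not meant.

How it is judged (in metres and radians):
On the way, in this order (a step that is already met when the one before it is completed fails the run):
1. the keyed arbor has been slid out of the rack's open front and is held by the gripper (x of shaft in the frame of rack below -0.09 m and height (world z) of shaft above 0.06 m and contact force between the fingers and shaft above 2 N), for 0.1 s.
2. its nose is in the bore of the hub (horizontal distance between shaft and bore below 0.005 m and z of shaft in the frame of bore below 0.044 m and angle between shaft's own z axis and vertical below 0.12 rad), for 0.1 s.
At the end, for the whole second after the job is handed in: The keyed arbor stands in the hub, its axis within 3 mm of the bore's and within 0.08 rad of upright, the underside of its collar less than 3 mm above the hub's face, the sprung pad pressed down by more than 5 mm, at rest, and the fingers still on it (more than 2 N) holding it down (horizontal distance between shaft and bore below 0.003 m and z of shaft in the frame of bore below 0.003 m and angle between shaft's own z axis and vertical below 0.08 rad and value of joint plunger above 0.005 m and contact force between the fingers and shaft above 2 N and linear speed of shaft below 0.02 m/s); the arm keeps its last pose, push and grip.
It fails at once if the round-headed arbor was moved more than 35 mm (distance of plain_arbor from where it was at the start of the episode above 0.035 m).
It fails at once if another thing on the bench was moved more than 35 mm (distance of any of screwdriver, offcut, tin, jar, hammer, wrench from where it was at the start of the episode above 0.035 m).
It also fails if it takes over 64 s, if anything falls off the work surface, if the arm or the gripper's body presses on something with over 40 N, if the wrist force passes 120 N, or if a joint passes its speed limit or range.

## Robot

A 6-joint arm with a two-finger parallel gripper is mounted at the origin on the work surface. World frame = base frame: x ahead of the robot, y to its left, z up, the work surface at z = 0. Lengths are in mm, angles in rad, forces in N, time in s.
With the tool pointing down it reaches from about 250 to 800 mm from the base axis. Payload 8.5 kg.
Tool frame: the origin (TCP) lies at the centre of the arm's flange, where the gripper is bolted on; the fingertips stand 173 mm ahead of it and the grasp point (between the pads) lies 155 mm ahead of it; x points along the fingers, y is the direction in which the jaws open and shut, and the axes are right-handed (so a half turn about x gives the same grasp; the last joint's range is limited). The gripper opens to 85 mm and grips with 20 to 120 N. Pads are 22 mm wide; open, the fingers measure 114 mm over their backs; the gripper's body (76 mm by 85 mm) begins 54 mm behind the grasp point. The pads swing forward as they close: fully open they stand 13 mm farther back than shut.
Start: joints at [1.234, 0.238, -0.013, 1.319, 0, 1.571], TCP at [173.486, 495.48, 404.676] pointing down, gripper open.
Joint ranges: [-2.66, 2.66], [-1.03, 1.9], [-1.14, 1.46], [-1.82, 2.27], [-1.45, 1.34], [-3.14, 3.14]. Speed limits (rad/s): [2.22, 2.22, 2.79, 3.14, 3.14, 3.14].

## Interface

Orientations are given as [roll, pitch, yaw] about the fixed x, y, z axes, in that order (R = Rz(yaw) Ry(pitch) Rx(roll)).
In Python, from station import get_state, capture, hand_in gives the robot as it stands. The module is installed in compiled form; this text tells all that it offers.
- The arm moves only by the tool carry_out, never from a script. Its argument "plan" is a list that holds one entry, the list of rows, each a list of 7 numbers: the turn, a rotation vector about the world's x, y, z in rad, then the shift along the world's x, y, z in m, then the closure, from 0 (fully open) to 1 (shut). In form: [[[wx, wy, wz, tx, ty, tz, fingers], ...]]. A call has exactly 5 rows; each row shifts and turns the commanded pose from where the row before left it; what a row does not reach is not made up. A row lasts 1/10 s, in which the tool goes at most 50 mm and 8.59 degrees, less where a joint would pass 70% of its speed; a pose out of reach is approached as far as the arm can. A call is refused whole if a number of a shift passes 0.05 or a number of a turn 0.15, either way. A call with a gripper value outside its range is refused whole. The fingers move at their own pace and stop on an object; "squeeze" is the grip in N (left out, the last holds). Time passes only in rows, so rows that do not move let the fingers close, or fill a call up. It gives the time, the measured TCP pose, the force and the opening at its end, in the units of the state.
- get_state(): the state, without advancing time (a new reading comes with each control period).
- capture(name): name is "scene" or "top" or "wrist"; returns a dict with "pixels" (384x512x3 uint8, blue, green, red), "mtx" (3x3 intrinsics, pixels), "distortion" ([k1, k2, p1, p2, k3] as OpenCV has them; the pictures are not rectified), "world_from_camera" (4x4, takes a point from camera to world coordinates). Camera axes: x right, y up, looking along -z (the intrinsics and any distortion apply to the point x, -y, -z); pixel columns grow to the right and rows downward; lengths in mm; the calibration is good to about 2 mm. A picture is of the moment at which its call begins. There is no depth.
- hand_in(): hands the job in, once; it reports no verdict.
The state is a dict: "time_s": time; "joints": joint angles; "joint_vel": joint speeds; "joint_efforts": joint torques, N m; "eef_pos": TCP position; "orientation": TCP orientation; "force": force on the tool from outside, world axes, zero at the start; "moment": the same for the moment, N m; "grip_width": finger opening in mm.
Only numpy, scipy, OpenCV 4.12 (cv2) and the standard library are available. Lean on these libraries where they do the work, as an engineer would, in place of code of your own. Each camera call takes 0.05 s, during which the arm holds its last target.

## Working session

There is one attempt and no reset: what is moved stays moved. The work goes in short steps, Python scripts to look and compute and a tool call to move; the robot and the scene stay as the last step left them, time stands still between calls to the robot, and variables do not carry over. Pictures are saved under pics/ and viewed, and the job is handed in when it is done.

Besides the shell and the picture viewer there is one more tool, called after "Call:" as name([rows], argument=value, ...), one row to a line, values as JSON. carry_out: Moves the arm, as the interface text tells. Its arguments: {"type":"object","properties":{"plan":{"type":"array"},"squeeze":{"type":"number"}},"required":["plan"]}

```bash
mkdir -p pics
cat > h.py <<'E'
import numpy as np,cv2
from station import get_state,capture,hand_in
def snap(n,f):
    c=capture(n); cv2.imwrite('pics/'+f+'.png',c['pixels']); np.savez('pics/'+f+'.npz',p=c['pixels'],K=c['mtx'],d=c['distortion'],T=c['world_from_camera']); return c
def load(f):
    z=np.load('pics/'+f+'.npz'); return dict(pixels=z['p'],mtx=z['K'],distortion=z['d'],world_from_camera=z['T'])
def plane(c,uv,z):
    uv=np.array(uv,float).reshape(-1,1,2)
    n=cv2.undistortPoints(uv,np.array(c['mtx']),np.array(c['distortion'])).reshape(-1,2)
    T=np.array(c['world_from_camera']); d=np.c_[n[:,0],-n[:,1],-np.ones(len(n))]@T[:3,:3].T; o=T[:3,3]
    return o+d*((z-o[2])/d[:,2])[:,None]
def proj(c,P):
    T=np.linalg.inv(np.array(c['world_from_camera'])); q=np.array(P,float).reshape(-1,3)@T[:3,:3].T+T[:3,3]
    q=q*[1,-1,-1]
    return cv2.projectPoints(q,np.zeros(3),np.zeros(3),np.array(c['mtx']),np.array(c['distortion']))[0].reshape(-1,2)
E
python3 - <<'E'
from h import *
print(get_state())
for n in ('scene','top','wrist'):
    c=snap(n,n+'0'); print(n,c['world_from_camera'],c['mtx'])
E
```

```text
{'time_s': 0.0, 'joints': array([ 1.23398782e+00,  2.38791196e-01, -1.42558690e-02,  1.31919017e+00,
        2.33668169e-05,  1.57081150e+00]), 'joint_vel': array([ 0.00088065,  0.00033996, -0.00142973,  0.00049441,  0.00063371,
       -0.00040722]), 'joint_efforts': array([ 6.78781021e-06, -5.38776577e+01,  3.46442807e+01,  1.83981902e-02,
       -1.07413905e-04,  3.00362103e-05]), 'eef_pos': array([173.44367368, 495.35040354, 404.07134755]), 'orientation': array([-1.58699642,  1.56935523, -1.92382011]), 'force': array([-0.17683553, -0.51796181, -0.94746091]), 'moment': array([-0.00184651,  0.00709813, -0.00548467]), 'grip_width': 85.84131840537142}
scene [[ 7.84088434e-01 -4.20784420e-01  4.56229985e-01  1.20579908e+03]
 [ 6.20287419e-01  5.06190072e-01 -5.99178712e-01 -7.16253585e+02]
 [ 2.11859778e-02  7.52802818e-01  6.57905063e-01  8.79022927e+02]
 [ 0.00000000e+00  0.00000000e+00  0.00000000e+00  1.00000000e+00]] [[403.03603599   0.         259.76641941]
 [  0.         403.03603599 194.06749463]
 [  0.           0.           1.        ]]
top [[ 1.03770892e-01  9.74545693e-01 -1.98726680e-01  4.32290173e+02]
 [-9.94595083e-01  1.00975443e-01 -2.41781153e-02 -1.16164941e+01]
 [-3.49616367e-03  2.00161564e-01  9.79756666e-01  1.22371085e+03]
 [ 0.00000000e+00  0.00000000e+00  0.00000000e+00  1.00000000e+00]] [[402.46390292   0.         261.40119689]
 [  0.         402.46390292 182.07413026]
 [  0.           0.           1.        ]]
wrist [[ 3.30011749e-01 -8.97476100e-01 -2.92624155e-01  9.95495339e+01]
 [ 9.43976777e-01  3.13656603e-01  1.02603022e-01  5.22255903e+02]
 [-3.00261163e-04 -3.10090609e-01  9.50706960e-01  3.72272824e+02]
 [ 0.00000000e+00  0.00000000e+00  0.00000000e+00  1.00000000e+00]] [[281.71922495   0.         249.98021653]
 [  0.         281.71922495 192.50287784]
 [  0.           0.           1.        ]]
```

View pics/top0.png

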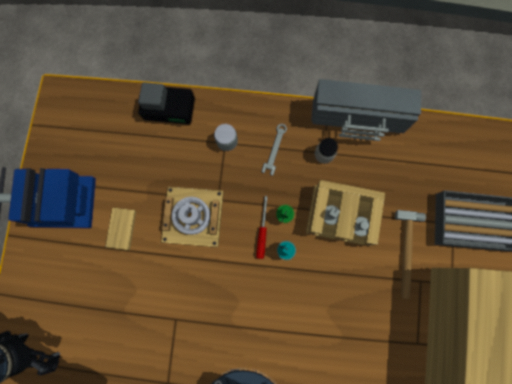

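View pics/scene0.png

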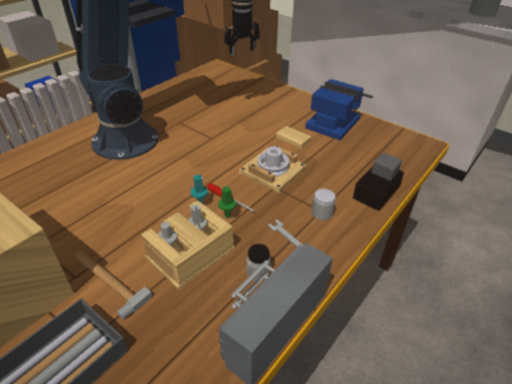

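View pics/wrist0.png

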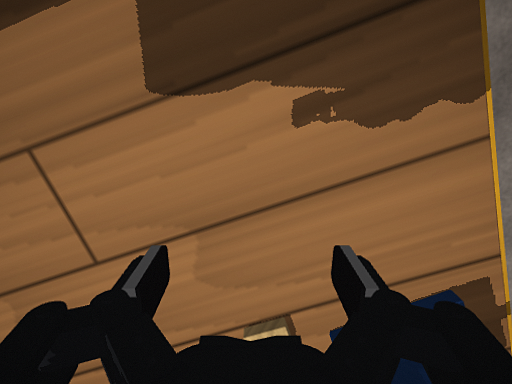

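Run:
```python
from h import *
a=load('top0')['pixels'][170:255,300:400]; b=load('scene0')['pixels'][185:290,130:250]; c=load('top0')['pixels'][175:255,155:230]
f=lambda x:cv2.resize(x,(395,420),interpolation=cv2.INTER_CUBIC)
cv2.imwrite('pics/c0.png',np.hstack([f(a),f(b)])); cv2.imwrite('pics/c1.png',cv2.resize(c,None,fx=8,fy=7,interpolation=cv2.INTER_CUBIC))
c=load('top0')
for n,uv,z in [('A',(330,212),63+75),('B',(361,227),135),('hub',(190,214),85),('green',(285,214),60),('turq',(287,251),60)]: print(n,plane(c,uv,z))
```

```text
A [[ 589.11499791 -179.01635278  138.        ]]
B [[ 557.11338938 -266.79059205  135.        ]]
hub [[549.76225678 209.52456241  85.        ]]
green [[581.20707191 -60.94561791  60.        ]]
turq [[475.77050074 -76.59603818  60.        ]]
```

View pics/c0.png

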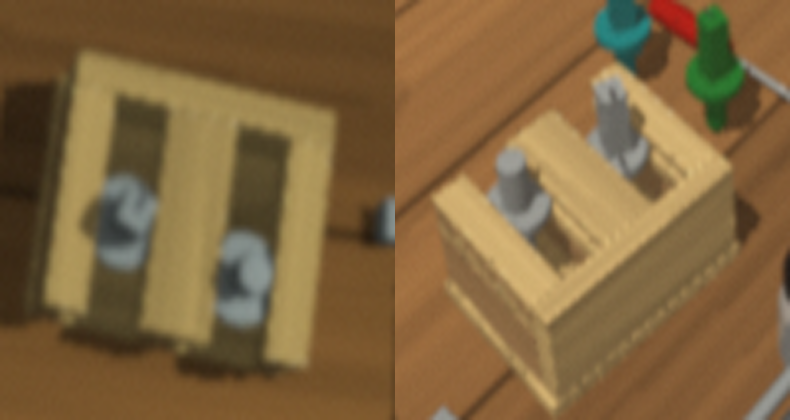

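View pics/c1.png

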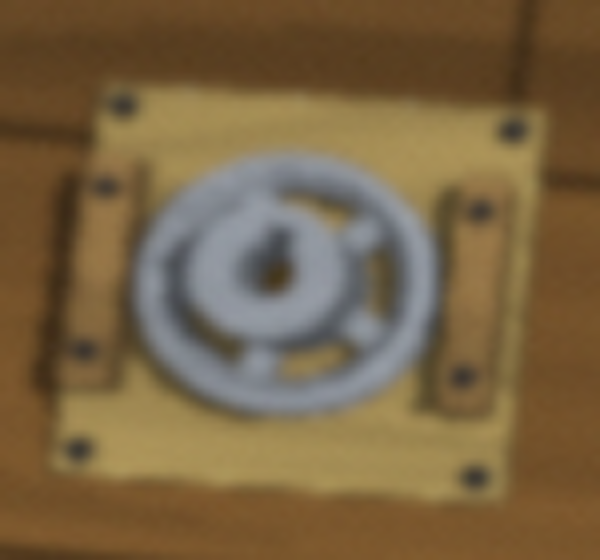

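Call:
carry_out([
  [[0, 0, -0.08, 0.025, -0.019, 0, 0], [0, 0, -0.08, 0.025, -0.019, 0, 0], [0, 0, -0.08, 0.025, -0.019, 0, 0], [0, 0, -0.08, 0.025, -0.019, 0, 0], [0, 0, -0.08, 0.025, -0.019, 0, 0]],
])

```text
time_s: 0.65
eef_pos: [299.3, 399.6, 404.5]
orientation: [-1.391, 1.57, -2.131]
force: [0.6, 0.4, -0.3]
grip_width: 85.4
```

Call:
carry_out([
  [[0, 0, -0.08, 0.025, -0.019, 0, 0], [0, 0, -0.08, 0.025, -0.019, 0, 0], [0, 0, -0.08, 0.025, -0.019, 0, 0], [0, 0, -0.08, 0.025, -0.019, 0, 0], [0, 0, -0.08, 0.025, -0.019, 0, 0]],
])

```text
time_s: 1.15
eef_pos: [424.4, 304.5, 404.5]
orientation: [-1.496, 1.57, -2.636]
force: [0.2, -0.5, -0.2]
grip_width: 85.5
```

Call:
carry_out([
  [[0, 0, -0.08, 0.025, -0.019, 0, 0], [0, 0, -0.08, 0.025, -0.019, 0, 0], [0, 0, -0.08, 0.025, -0.019, 0, 0], [0, 0, -0.08, 0.022, -0.019, 0, 0], [0, 0, -0.08, 0.02, -0.017, 0, 0]],
])

```text
time_s: 1.65
eef_pos: [541.5, 211.4, 404.3]
orientation: [-1.194, 1.57, -2.734]
force: [0.4, 1.1, -0.1]
grip_width: 85.5
```

```bash
cat >> h.py <<'E'
from scipy.spatial.transform import Rotation as Ro
def tool(s=None):
    s=s or get_state(); R=Ro.from_euler('xyz',s['orientation']).as_matrix(); return np.array(s['eef_pos']),R
def show():
    s=get_state(); p,R=tool(s); print('t',s['time_s'],'pos',p.round(2),'x',R[:,0].round(4),'jawang',round(np.arctan2(R[1,1],R[0,1]),4),'F',np.round(s['force'],1),'w',round(s['grip_width'],1),'j6',s['joints'].round(2)); return p,R
E
python3 - <<'E'
from h import *
c=snap('wrist','w1'); show()
cv2.imwrite('pics/w1b.png',cv2.resize(c['pixels'],(800,600),interpolation=cv2.INTER_CUBIC))
E
```

```text
t 1.7 pos [543.71 209.6  403.97] x [ 7.0e-04 -1.3e-03 -1.0e+00] jawang 0.0237 F [ 1.2 -1.4  0.5] w 85.1 j6 [ 0.37  0.34  0.13  1.36 -0.    1.92]
```

View pics/w1b.png

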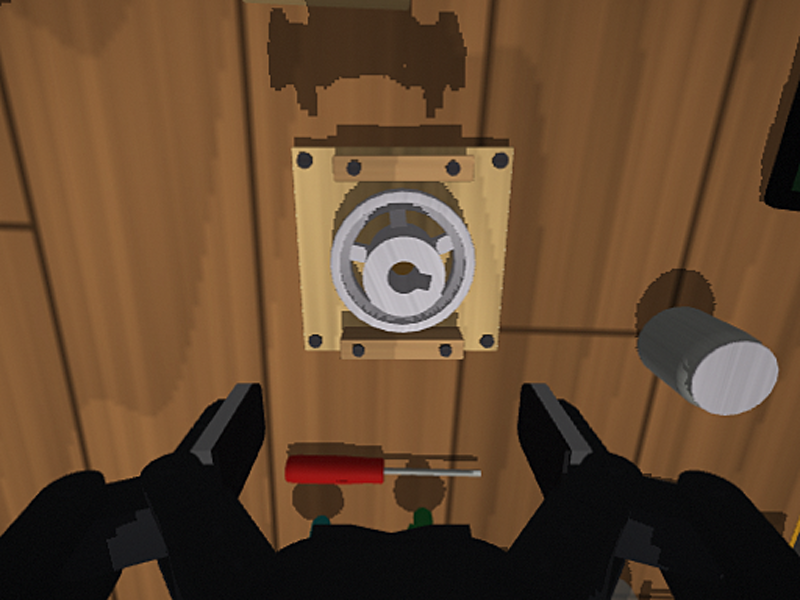

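Run:
```python
from h import *
c=load('w1'); p=c['pixels']
# rectify to plane z=85 (top view), 4px/mm
ctr=plane(c,(403*.64,274*.64),85)[0]; print(ctr)
N=150
X,Y=np.meshgrid(np.linspace(-37.5,37.5,2*N*2),np.linspace(37.5,-37.5,2*N*2))
q=proj(c,np.c_[X.ravel()+ctr[0],Y.ravel()+ctr[1],0*X.ravel()+85]).astype(np.float32)
im=cv2.remap(p,q[:,0].reshape(X.shape),q[:,1].reshape(X.shape),cv2.INTER_CUBIC)
cv2.imwrite('pics/hub.png',im); np.save('pics/hubc.npy',ctr)
```

```text
[550.82288201 217.27083504  85.        ]
```

View pics/hub.png

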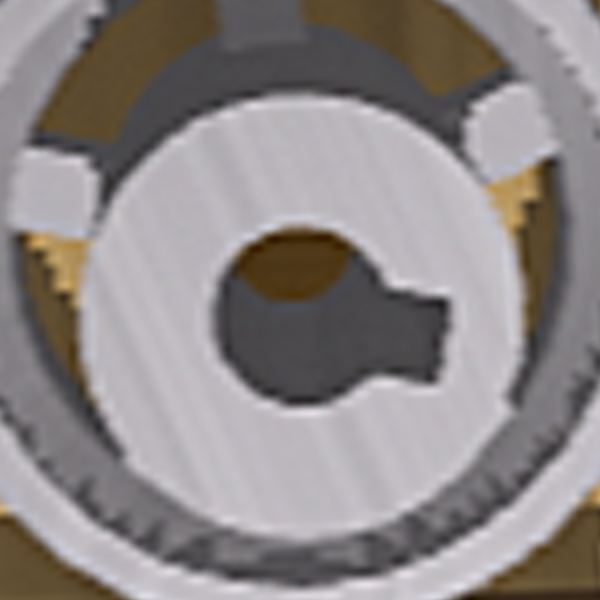

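Call:
carry_out([
  [[0, 0, -0.02, 0.003, -0.04, 0, 0], [0, 0, -0.02, 0.003, -0.04, 0, 0], [0, 0, -0.02, 0.003, -0.04, 0, 0], [0, 0, -0.02, 0.003, -0.04, 0, 0], [0, 0, -0.02, 0.003, -0.04, 0, 0]],
])

```text
time_s: 2.2
eef_pos: [555.3, 11.1, 404.5]
orientation: [-1.579, 1.57, 3.067]
force: [0.7, 0.3, -0.4]
grip_width: 85.2
```

Call:
carry_out([
  [[0, 0, 0, 0.003, -0.04, 0, 0.35], [0, 0, 0, 0.003, -0.04, 0, 0.35], [0, 0, 0, 0.003, -0.04, 0, 0.35], [0, 0, 0, 0.0, -0.04, 0, 0.35], [0, 0, 0, 0, -0.03, 0, 0.35]],
])

```text
time_s: 2.7
eef_pos: [564.2, -179.6, 404.3]
orientation: [-1.32, 1.57, -2.958]
force: [-0.1, 0.9, -0.2]
grip_width: 55.9
```

Run:
```python
from h import *
c=snap('wrist','w2'); show()
cv2.imwrite('pics/w2b.png',cv2.resize(c['pixels'],(800,600),interpolation=cv2.INTER_CUBIC))
print(plane(load('top0'),[(188.5,213.9)],85))
```

```text
t 2.75 pos [ 564.24 -182.69  404.08] x [-7.0e-04 -1.9e-03 -1.0e+00] jawang -0.0687 F [-0.  -1.3  0.1] w 55.6 j6 [-0.31  0.36  0.15  1.37 -0.    1.33]
[[549.58917572 213.85043016  85.        ]]
```

View pics/w2b.png

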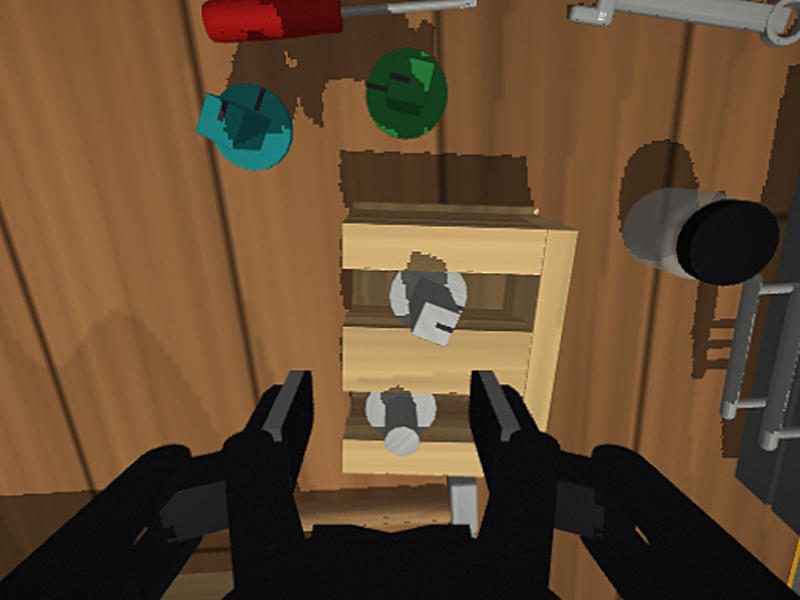

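Run:
```python
from h import *
c=load('w2'); p=c['pixels']
def rect(ctr,z,h,s):
    n=int(2*h*s); X,Y=np.meshgrid((np.arange(n)+.5)/s-h,h-(np.arange(n)+.5)/s)
    q=proj(c,np.c_[X.ravel()+ctr[0],Y.ravel()+ctr[1],0*X.ravel()+z]).astype(np.float32)
    return cv2.remap(p,q[:,0].reshape(X.shape),q[:,1].reshape(X.shape),cv2.INTER_CUBIC)
a=plane(c,(437*.64,322*.64),138)[0]; print(a)
im=rect(a,138,25,11.9)
b=plane(c,(450*.64,340*.64),94)[0]; print(b)
im2=rect(b,94,110,2.7)
cv2.imwrite('pics/head.png',im);cv2.imwrite('pics/rack.png',im2); print(im.shape,im2.shape)
```

```text
[ 591.05591155 -190.10945568  138.        ]
[ 603.33726528 -220.81700107   94.        ]
(595, 595, 3) (594, 594, 3)
```

View pics/head.png

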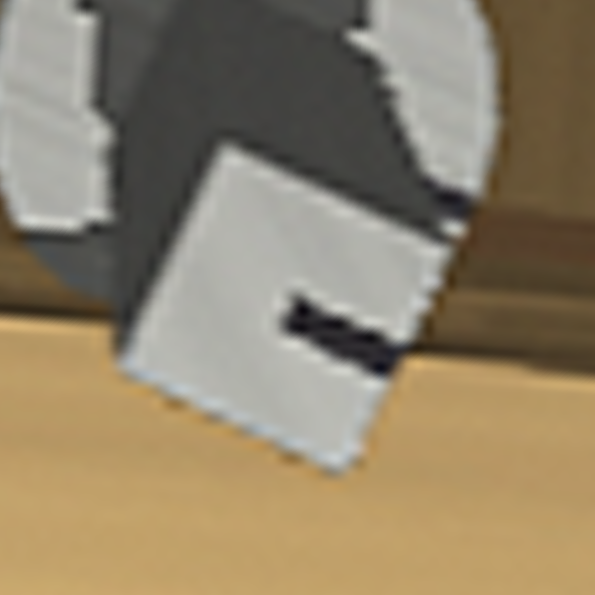

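View pics/rack.png

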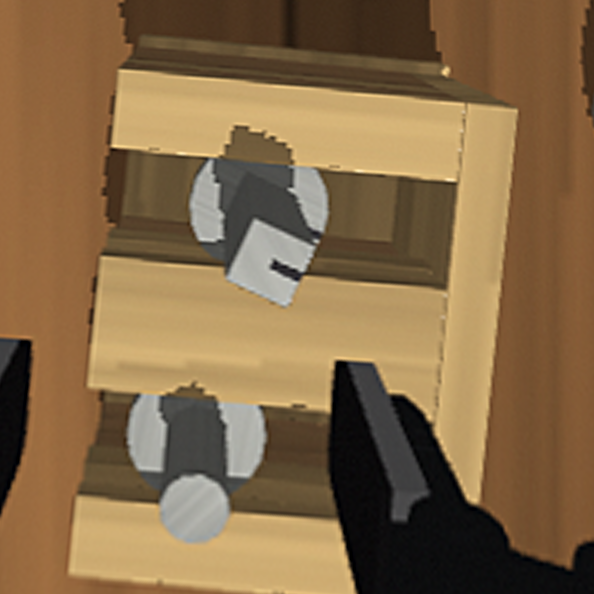

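Call:
carry_out([
  [[0, 0, -0.072, 0.0052, -0.0016, -0.012, 0.35], [0, 0, -0.072, 0.0052, -0.0016, -0.012, 0.35], [0, 0, -0.072, 0.0052, -0.0016, -0.012, 0.35], [0, 0, -0.072, 0.0052, -0.0016, -0.012, 0.35], [0, 0, -0.072, 0.0052, -0.0016, -0.012, 0.35]],
])

```text
time_s: 3.25
eef_pos: [590.6, -185.2, 343.9]
orientation: [-1.485, 1.57, 2.799]
force: [0.9, -0.3, 0.7]
grip_width: 55.5
```

Run:
```python
from h import *
c=snap('wrist','w3'); show()
cv2.imwrite('pics/w3b.png',cv2.resize(c['pixels'],(800,600),interpolation=cv2.INTER_CUBIC))
```

```text
t 3.3 pos [ 590.86 -185.3   341.74] x [-2.8e-03  9.0e-04 -1.0e+00] jawang -0.4327 F [ 0.3 -0.9 -1.7] w 55.7 j6 [-0.3   0.43  0.1   1.25  0.    1.7 ]
```

View pics/w3b.png

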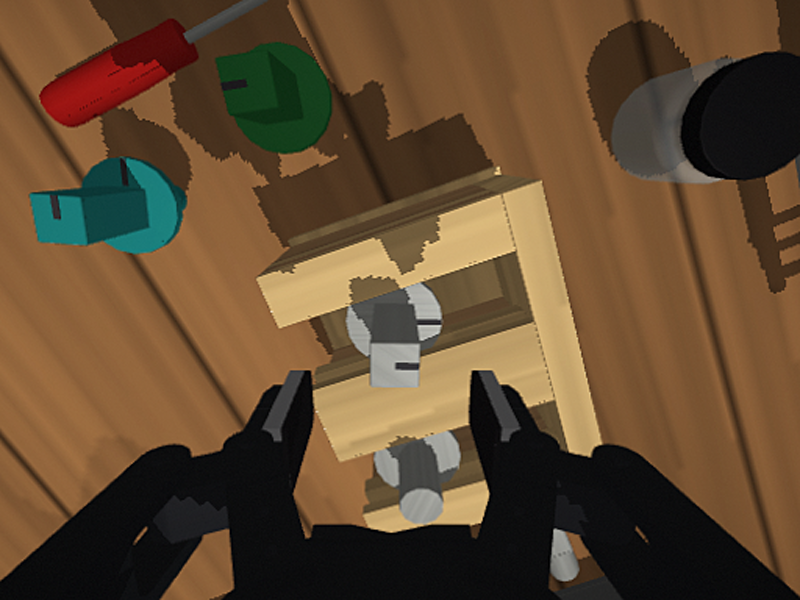

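Run:
```python
from h import *
c=load('w3')
P=plane(c,np.array([(371,343.5),(419,345),(419,387),(371,387)])*.64,138); print(P.round(1),P.mean(0).round(1))
p,R=show()
d=P.mean(0)-p; print('along jaw',d[:2]@R[:2,1],'perp',d[:2]@R[:2,2], R[:,2])
```

```text
[[ 585.5 -177.7  138. ]
 [ 604.  -186.9  138. ]
 [ 595.9 -205.5  138. ]
 [ 576.6 -196.6  138. ]] [ 590.5 -191.7  138. ]
t 3.3 pos [ 590.86 -185.3   341.74] x [-2.8e-03  9.0e-04 -1.0e+00] jawang -0.4327 F [ 0.3 -0.9 -1.7] w 55.7 j6 [-0.3   0.43  0.1   1.25  0.    1.7 ]
along jaw 2.3307170474290944 perp 5.932724205123623 [-4.19355134e-01 -9.07822210e-01  3.25610382e-04]
```

Call:
carry_out([
  [[0, 0, 0, 0, -0.003, -0.018, 0.35], [0, 0, 0, 0, -0.003, -0.018, 0.35], [0, 0, 0, 0, 0, -0.018, 0.35], [0, 0, 0, 0, 0, -0.009, 0.35], [0, 0, 0, 0, 0, 0, 0.35]],
])

```text
time_s: 3.8
eef_pos: [590.0, -191.2, 280.6]
orientation: [-1.48, 1.568, 2.807]
force: [0.1, 0.1, 0.0]
grip_width: 55.3
```

Run:
```python
from h import *
c=snap('wrist','w4'); show()
cv2.imwrite('pics/w4b.png',cv2.resize(c['pixels'],(800,600),interpolation=cv2.INTER_CUBIC))
```

```text
t 3.85 pos [ 590.4  -191.29  281.63] x [-9.e-04  3.e-04 -1.e+00] jawang -0.4252 F [-0.6  0.2  0.6] w 55.6 j6 [-0.31  0.46  0.    1.11  0.    1.68]
```

View pics/w4b.png

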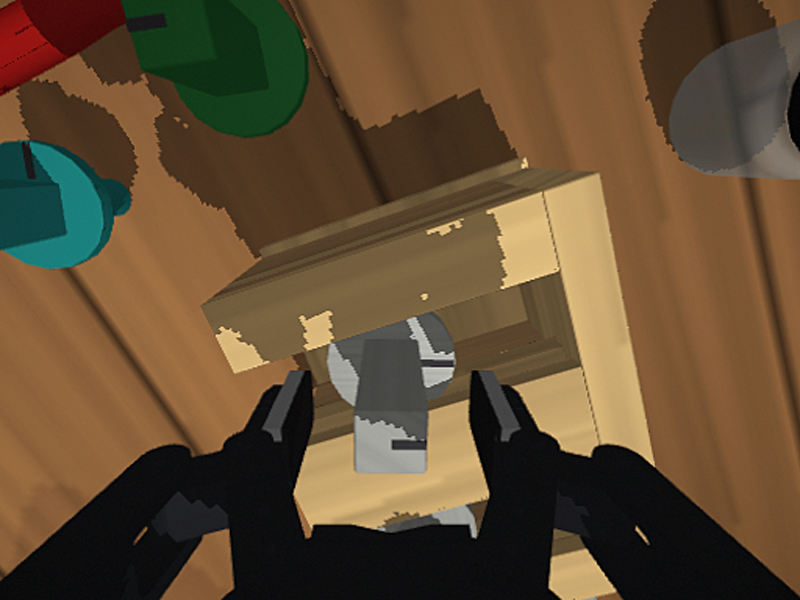

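Call:
carry_out([
  [[0, 0, 0, 0, 0, 0, 1], [0, 0, 0, 0, 0, 0, 1], [0, 0, 0, 0, 0, 0, 1], [0, 0, 0, 0, 0, 0, 1], [0, 0, 0, 0, 0, 0, 1]],
], squeeze=70)

```text
time_s: 4.35
eef_pos: [590.7, -191.5, 282.7]
orientation: [1.854, 1.569, -0.143]
force: [-0.7, 0.7, 5.8]
grip_width: 21.0
```

Run:
```python
from h import *
show()
```

```text
t 4.35 pos [ 590.71 -191.5   282.69] x [ 1.5e-03 -2.0e-04 -1.0e+00] jawang -0.4258 F [-0.7  0.7  5.8] w 21.0 j6 [-0.31  0.46  0.    1.11  0.    1.68]
```

Call:
carry_out([
  [[0, 0, 0, 0, 0, 0.001, 1], [0, 0, 0, 0, 0, 0.001, 1], [0, 0, 0, 0, 0, 0, 1], [0, 0, 0, 0, 0, 0, 1], [0, 0, 0, 0, 0, 0, 1]],
])

```text
time_s: 4.85
eef_pos: [590.4, -191.5, 283.3]
orientation: [-1.451, 1.57, 2.835]
force: [-0.9, -0.7, -4.2]
grip_width: 20.7
```

Run:
```python
from h import *
show()
```

```text
t 4.85 pos [ 590.4  -191.51  283.32] x [-8.e-04  2.e-04 -1.e+00] jawang -0.426 F [-0.9 -0.7 -4.2] w 20.7 j6 [-0.31  0.46  0.    1.11 -0.    1.68]
```

Call:
carry_out([
  [[0, 0, 0, -0.008, 0.0008, 0, 1], [0, 0, 0, -0.008, 0.0008, 0, 1], [0, 0, 0, -0.008, 0.0008, 0, 1], [0, 0, 0, -0.008, 0.0008, 0, 1], [0, 0, 0, -0.008, 0.0008, 0, 1]],
])

```text
time_s: 5.35
eef_pos: [549.6, -187.4, 283.8]
orientation: [0.97, 1.571, -1.027]
force: [0.3, -0.6, -3.9]
grip_width: 21.1
```

Run:
```python
from h import *
show()
```

```text
t 5.35 pos [ 549.58 -187.42  283.83] x [ 0. -0. -1.] jawang -0.4261 F [ 0.3 -0.6 -3.9] w 21.1 j6 [-0.33  0.4  -0.1   1.07 -0.    1.67]
```

Sliding freely; continue out.

Call:
carry_out([
  [[0, 0, 0, -0.014, 0.0014, 0, 1], [0, 0, 0, -0.014, 0.0014, 0, 1], [0, 0, 0, -0.014, 0.0014, 0, 1], [0, 0, 0, -0.014, 0.0014, 0, 1], [0, 0, 0, -0.012, 0.0012, 0, 1]],
])

```text
time_s: 5.85
eef_pos: [481.3, -180.6, 283.8]
orientation: [0.996, 1.571, -1.001]
force: [-0.1, 0.3, -4.6]
grip_width: 20.9
```

Run:
```python
from h import *
show()
c=snap('wrist','w5');t=snap('top','t5')
cv2.imwrite('pics/w5b.png',np.hstack([cv2.resize(c['pixels'],(400,300)),cv2.resize(t['pixels'][150:270,240:400],(400,300),interpolation=cv2.INTER_CUBIC)]))
```

```text
t 5.85 pos [ 481.31 -180.56  283.83] x [ 0. -0. -1.] jawang -0.4261 F [-0.1  0.3 -4.6] w 20.9 j6 [-0.36  0.29 -0.26  1.02 -0.    1.64]
```

View pics/w5b.png

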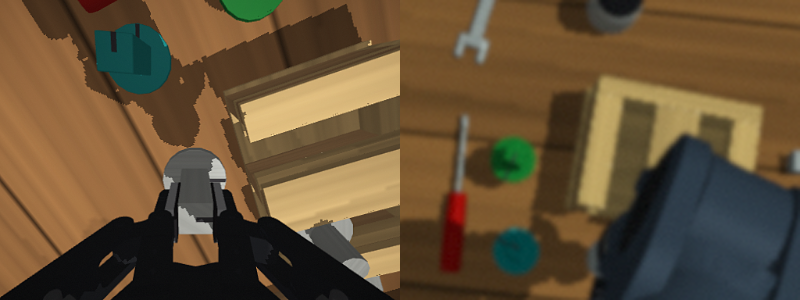

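Call:
carry_out([
  [[0, 0, 0, 0, 0, 0.02, 1], [0, 0, 0, 0, 0, 0.03, 1], [0, 0, 0, 0, 0, 0.03, 1], [0, 0, 0, 0, 0, 0.03, 1], [0, 0, 0, 0, 0, 0.01, 1]],
])

```text
time_s: 6.45
eef_pos: [483.3, -181.0, 406.6]
orientation: [1.655, 1.566, -0.342]
force: [0.9, -0.4, -4.2]
grip_width: 20.9
```

Call:
carry_out([
  [[0, 0, 0.025, 0.005, 0.03, 0, 1], [0, 0, 0.025, 0.006, 0.04, 0, 1], [0, 0, 0.025, 0.007, 0.04, 0, 1], [0, 0, 0.025, 0.007, 0.04, 0, 1], [0, 0, 0.025, 0.008, 0.04, 0, 1]],
])

```text
time_s: 6.95
eef_pos: [515.6, 10.9, 402.8]
orientation: [-1.379, 1.57, 3.033]
force: [1.1, 0.3, -4.7]
grip_width: 20.7
```

Call:
carry_out([
  [[0, 0, 0.025, 0.007, 0.04, 0, 1], [0, 0, 0.025, 0.007, 0.04, 0, 1], [0, 0, 0.025, 0.007, 0.04, 0, 1], [0, 0, 0.025, 0.007, 0.04, 0, 1], [0, 0, 0.025, 0.006, 0.03, 0, 1]],
])

```text
time_s: 7.45
eef_pos: [549.7, 201.8, 402.4]
orientation: [-1.529, 1.57, 3.009]
force: [0.2, -0.7, -4.7]
grip_width: 20.7
```

Run:
```python
from h import *
show()
c=snap('wrist','w6');t=snap('scene','s6')
cv2.imwrite('pics/w6b.png',cv2.resize(c['pixels'],(800,600)))
cv2.imwrite('pics/s6b.png',cv2.resize(t['pixels'][60:210,180:380],(800,600),interpolation=cv2.INTER_CUBIC))
```

```text
t 7.45 pos [549.72 201.82 402.38] x [-9.e-04  1.e-04 -1.e+00] jawang -0.1737 F [ 0.2 -0.7 -4.7] w 20.7 j6 [0.35 0.34 0.13 1.36 0.   2.1 ]
```

View pics/w6b.png

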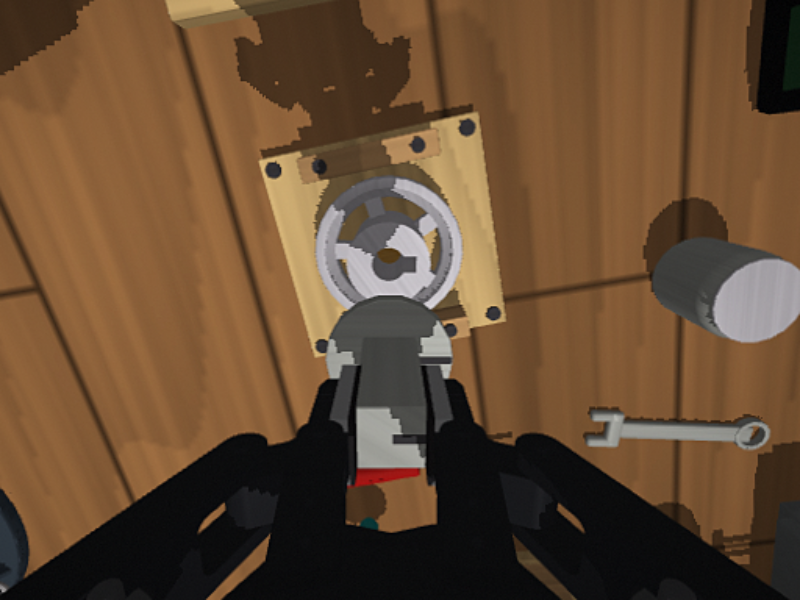

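View pics/s6b.png

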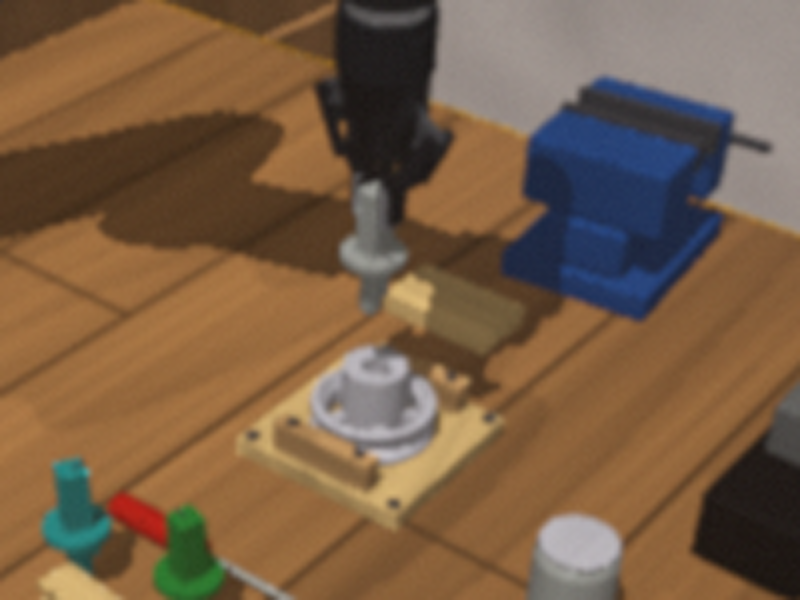

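Run:
```python
from h import *
c=load('w6'); p,R=show()
zo=p[2]-207
P=plane(c,np.array([(357,407),(427,407),(426,469),(357,469)])*.64,zo+63); m=P.mean(0); print(P.round(1),m, 'sides',np.linalg.norm(np.diff(P,axis=0),axis=1))
# collar top circle: leftmost/rightmost and top
L,Rr,Tt=plane(c,np.array([(326.5,359),(452,359),(389,295)])*.64,zo+8); print('collar',L,Rr,Tt,np.linalg.norm(L-Rr))
cc=plane(c,np.array([(389,359)])*.64,zo+8)[0]; u=R[:,2]; print(cc)
print('tool',p[:2])
# hub
H=plane(c,np.array([(345,265),(432,265),(388.5,222)])*.64,85);print('hub',H.round(1))
a=plane(c,(388*.64,264*.64),85)[0]
n=600;s=8;h=37.5
X,Y=np.meshgrid((np.arange(n)+.5)/s-h,h-(np.arange(n)+.5)/s)
q=proj(c,np.c_[X.ravel()+a[0],Y.ravel()+a[1],0*X.ravel()+85]).astype(np.float32)
cv2.imwrite('pics/hub6.png',cv2.remap(c['pixels'],q[:,0].reshape(X.shape),q[:,1].reshape(X.shape),cv2.INTER_CUBIC)); print(a)
```

```text
t 7.55 pos [550.11 202.89 401.93] x [-9.e-04  8.e-04 -1.e+00] jawang -0.1715 F [-0.7 -0.7 -4.4] w 20.8 j6 [0.35 0.35 0.13 1.36 0.   2.1 ]
[[542.9 214.3 257.9]
 [563.  210.8 257.9]
 [559.5 189.5 257.9]
 [538.7 193.2 257.9]] [551.0115063  201.96100039 257.93451968] sides [20.39438522 21.57391869 21.11041219]
collar [524.26558183 206.53498035 202.93451968] [575.92554363 197.49419168 202.93451968] [554.85104135 229.60842091 202.93451968] 52.44509044823054
[549.99062505 202.02238121 202.93451968]
tool [550.11315109 202.88515716]
hub [[522.9 219.2  85. ]
 [579.8 209.3  85. ]
 [556.3 242.2  85. ]]
[551.17598722 214.99803566  85.        ]
```

View pics/hub6.png

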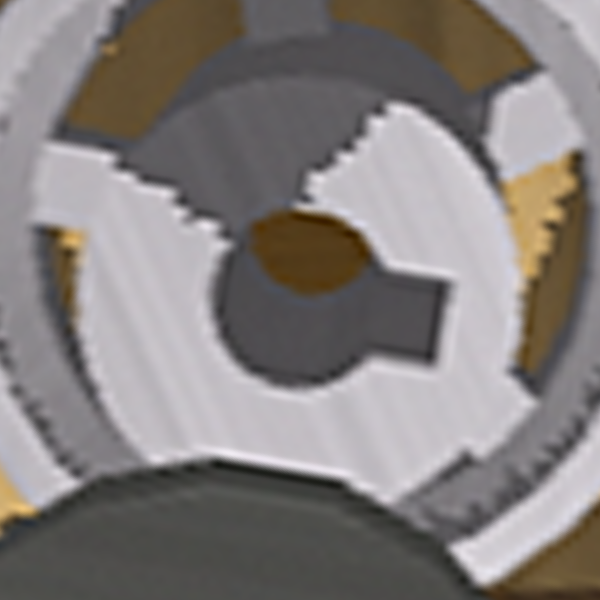

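Call:
carry_out([
  [[0, 0, 0, 0.0005, 0.006, 0, 1], [0, 0, 0, 0.0005, 0.007, 0, 1], [0, 0, 0, 0, 0, -0.02, 1], [0, 0, 0, 0, 0, -0.016, 1], [0, 0, 0, 0, 0, 0, 1]],
])

```text
time_s: 8.05
eef_pos: [549.9, 211.5, 365.6]
orientation: [-1.038, 1.567, -2.786]
force: [-0.4, -0.1, -3.5]
grip_width: 20.8
```

Run:
```python
from h import *
show()
c=snap('wrist','w7');t=snap('scene','s7')
cv2.imwrite('pics/w7b.png',cv2.resize(c['pixels'][120:320,150:350],(600,600)))
cv2.imwrite('pics/s7b.png',cv2.resize(t['pixels'][90:190,220:340],(720,600),interpolation=cv2.INTER_CUBIC))
```

```text
t 8.05 pos [549.95 211.48 365.63] x [-0.0035 -0.0013 -1.    ] jawang -0.1773 F [-0.4 -0.1 -3.5] w 20.8 j6 [0.37 0.36 0.07 1.28 0.   2.12]
```

View pics/w7b.png

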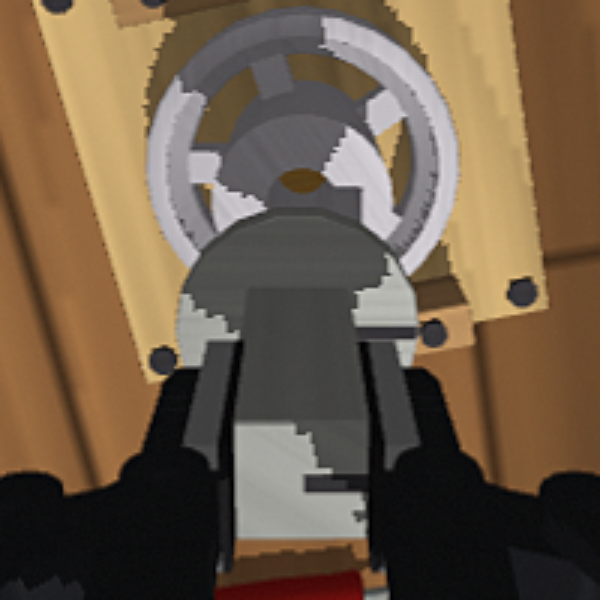

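View pics/s7b.png

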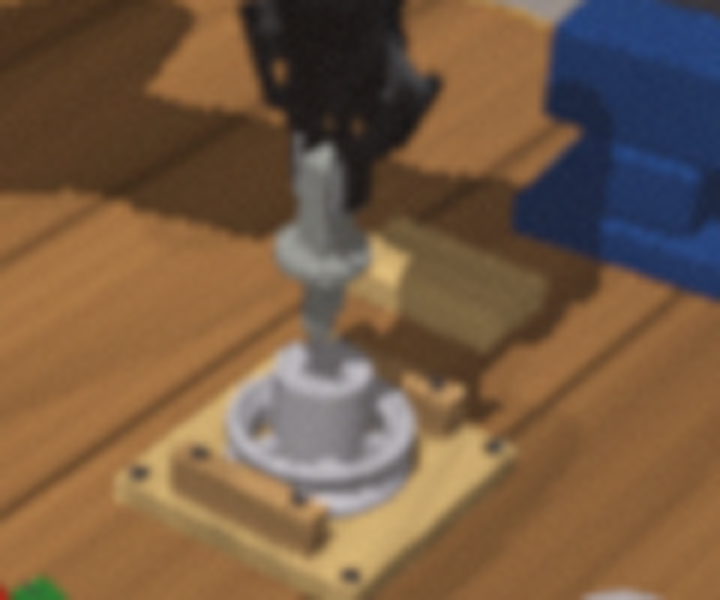

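Run:
```python
from h import *
L=[]
for i in range(6):
    s=get_state(); L.append(np.r_[s['eef_pos'],s['force']]); c=snap('wrist','w8')
L=np.array(L); print(L.round(1)); print(L.mean(0).round(2))
p=L[:,:3].mean(0); zo=p[2]-207
sc=lambda a:np.array(a)*(200/600)+[150,120]-1/3
P=plane(c,sc([(238,421),(370,421),(367,540),(234,540)]),zo+63); print('head',P.mean(0).round(2),np.linalg.norm(np.diff(P,axis=0),axis=1))
l,r=plane(c,sc([(177,327),(416,327)]),zo+8); print('collar',(l+r)/2,np.linalg.norm(l-r))
h=plane(c,sc([(218,190),(393,190)]),85); print('hub ',h.mean(0))
```

```text
[[ 5.505e+02  2.118e+02  3.679e+02  3.000e-01  4.000e-01 -2.200e+00]
 [ 5.507e+02  2.119e+02  3.685e+02 -7.000e-01  7.000e-01 -4.200e+00]
 [ 5.508e+02  2.121e+02  3.687e+02  5.000e-01 -1.000e+00 -4.300e+00]
 [ 5.508e+02  2.121e+02  3.687e+02  1.000e-01  1.200e+00 -4.500e+00]
 [ 5.507e+02  2.122e+02  3.687e+02 -4.000e-01  5.000e-01 -5.000e+00]
 [ 5.507e+02  2.122e+02  3.685e+02  3.000e-01 -5.000e-01 -3.600e+00]]
[ 5.5070e+02  2.1204e+02  3.6853e+02  4.0000e-02  2.2000e-01 -3.9500e+00]
head [552.23 213.04 224.53] [19.93864529 21.4449802  21.09212452]
collar [551.25372263 213.56496254 169.52687201] 51.807974658439136
hub  [554.90244697 219.65377983  85.        ]
```

Call:
carry_out([
  [[0, 0, 0, -0.0004, 0.0018, 0, 1], [0, 0, 0, 0, 0, -0.01, 1], [0, 0, 0, 0, 0, -0.01, 1], [0, 0, 0, 0, 0, -0.006, 1], [0, 0, 0, 0, 0, -0.004, 1]],
])

```text
time_s: 8.95
eef_pos: [550.1, 214.2, 336.8]
orientation: [-1.511, 1.57, 3.025]
force: [0.7, 1.9, 1.4]
grip_width: 20.7
```

Call:
carry_out([
  [[0, 0, 0, 0, 0, -0.003, 1], [0, 0, 0, 0, 0, -0.003, 1], [0, 0, 0, 0, 0, 0, 1], [0, 0, 0, 0, 0, 0, 1], [0, 0, 0, 0, 0, 0, 1]],
])

```text
time_s: 9.45
eef_pos: [550.3, 214.2, 331.7]
orientation: [2.667, 1.57, 0.92]
force: [3.5, 2.1, -6.4]
grip_width: 20.7
```

Run:
```python
from h import *
show()
c=snap('wrist','w9');t=snap('scene','s9')
cv2.imwrite('pics/w9b.png',np.hstack([cv2.resize(c['pixels'][120:320,150:350],(400,400)),cv2.resize(t['pixels'][90:190,230:330],(400,400),interpolation=cv2.INTER_CUBIC)]))
```

```text
t 9.45 pos [550.27 214.21 331.68] x [ 2.e-04  3.e-04 -1.e+00] jawang -0.176 F [ 3.5  2.1 -6.4] w 20.7 j6 [0.37 0.38 0.   1.19 0.   2.12]
```

View pics/w9b.png

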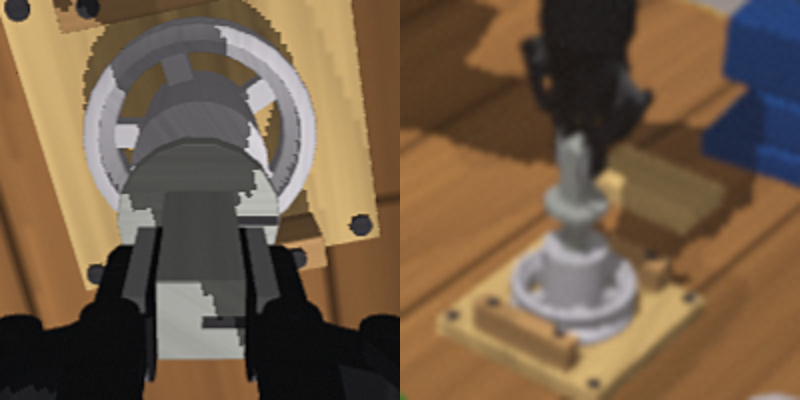

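Call:
carry_out([
  [[0, 0, 0, 0.0008, 0.0005, -0.002, 1], [0, 0, 0, 0, 0, -0.003, 1], [0, 0, 0, 0, 0, -0.003, 1], [0, 0, 0, 0, 0, -0.002, 1], [0, 0, 0, 0, 0, 0, 1]],
])

```text
time_s: 10.05
eef_pos: [550.8, 214.5, 321.3]
orientation: [-1.032, 1.57, -2.779]
force: [1.8, 1.6, -4.9]
grip_width: 21.0
```

Run:
```python
from h import *
show()
```

```text
t 10.05 pos [550.78 214.53 321.25] x [-7.e-04 -2.e-04 -1.e+00] jawang -0.176 F [ 1.8  1.6 -4.9] w 21.0 j6 [ 0.37  0.39 -0.01  1.17  0.    2.12]
```

Call:
carry_out([
  [[0, 0, 0, 0.0004, 0.0004, -0.002, 1], [0, 0, 0, 0, 0, -0.002, 1], [0, 0, 0, 0, 0, -0.002, 1], [0, 0, 0, 0, 0, -0.002, 1], [0, 0, 0, 0, 0, -0.001, 1]],
])

```text
time_s: 10.55
eef_pos: [551.2, 214.9, 312.4]
orientation: [-0.961, 1.57, -2.708]
force: [-0.5, -0.3, -3.7]
grip_width: 20.7
```

Run:
```python
from h import *
show()
c=snap('wrist','w10');t=snap('scene','s10');show()
cv2.imwrite('pics/w10b.png',np.hstack([cv2.resize(c['pixels'][120:320,150:350],(400,400)),cv2.resize(t['pixels'][90:190,230:330],(400,400),interpolation=cv2.INTER_CUBIC)]))
```

```text
t 10.55 pos [551.19 214.92 312.35] x [-5.e-04 -2.e-04 -1.e+00] jawang -0.176 F [-0.5 -0.3 -3.7] w 20.7 j6 [ 0.37  0.39 -0.03  1.15 -0.    2.12]
t 10.65 pos [551.2  214.93 312.45] x [-5.e-04 -2.e-04 -1.e+00] jawang -0.176 F [ 0.5 -0.  -3.7] w 20.8 j6 [ 0.37  0.39 -0.03  1.15  0.    2.12]
```

View pics/w10b.png

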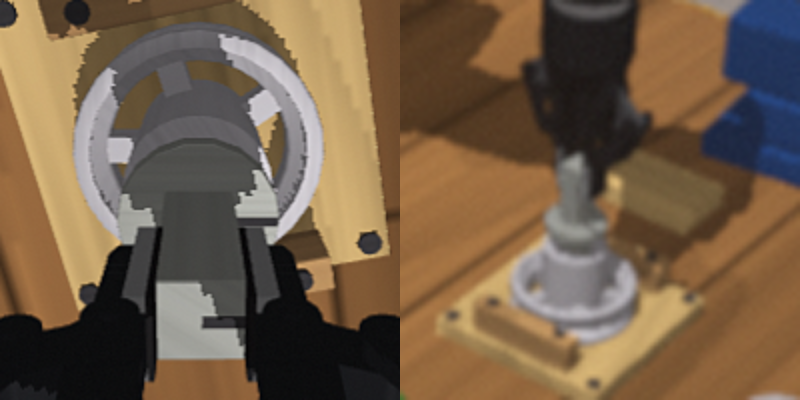

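Call:
carry_out([
  [[0, 0, 0, 0, 0, -0.003, 1], [0, 0, 0, 0, 0, -0.003, 1], [0, 0, 0, 0, 0, -0.003, 1], [0, 0, 0, 0, 0, -0.002, 1], [0, 0, 0, 0, 0, -0.001, 1]],
], squeeze=100)

```text
time_s: 11.15
eef_pos: [551.3, 215.0, 300.6]
orientation: [-2.18, 1.571, 2.356]
force: [-1.2, 0.8, 2.9]
grip_width: 20.2
```

Run:
```python
from h import *
show()
```

```text
t 11.15 pos [551.27 214.99 300.65] x [-1.e-04  1.e-04 -1.e+00] jawang -0.176 F [-1.2  0.8  2.9] w 20.2 j6 [ 0.37  0.4  -0.05  1.12  0.    2.12]
```

Call:
carry_out([
  [[0, 0, 0, 0, 0, -0.002, 1], [0, 0, 0, 0, 0, -0.002, 1], [0, 0, 0, 0, 0, -0.002, 1], [0, 0, 0, 0, 0, -0.001, 1], [0, 0, 0, 0, 0, 0, 1]],
])

```text
time_s: 11.65
eef_pos: [551.3, 215.0, 294.0]
orientation: [2.435, 1.57, 0.688]
force: [-2.8, 0.2, 6.7]
grip_width: 20.3
```

Run:
```python
from h import *
show()
```

```text
t 11.65 pos [551.29 215.   294.04] x [ 4.e-04  4.e-04 -1.e+00] jawang -0.176 F [-2.8  0.2  6.7] w 20.3 j6 [ 0.37  0.41 -0.06  1.11  0.    2.12]
```

Call:
carry_out([
  [[0, 0, 0, -0.0002, 0, -0.001, 1], [0, 0, 0, 0, 0, -0.001, 1], [0, 0, 0, 0, 0, -0.0005, 1], [0, 0, 0, 0, 0, 0, 1], [0, 0, 0, 0, 0, 0, 1]],
])

```text
time_s: 12.15
eef_pos: [550.9, 215.0, 293.0]
orientation: [2.169, 1.569, 0.422]
force: [-6.3, -1.2, 16.5]
grip_width: 20.5
```

Run:
```python
from h import *
show()
```

```text
t 12.15 pos [550.95 214.98 292.99] x [ 1.7e-03  8.0e-04 -1.0e+00] jawang -0.1759 F [-6.3 -1.2 16.5] w 20.5 j6 [ 0.37  0.41 -0.06  1.1   0.    2.12]
```

Call:
carry_out([
  [[0, 0, 0, -0.0005, -0.0001, 0, 1], [0, 0, 0, 0, 0, -0.0008, 1], [0, 0, 0, 0, 0, 0, 1], [0, 0, 0, 0, 0, 0, 1], [0, 0, 0, 0, 0, 0, 1]],
])

```text
time_s: 12.65
eef_pos: [550.7, 214.9, 292.9]
orientation: [2.099, 1.568, 0.353]
force: [-6.6, -2.7, 21.8]
grip_width: 20.5
```

Run:
```python
from h import *
show()
c=snap('wrist','w11');t=snap('scene','s11');k=snap('top','t11');show()
cv2.imwrite('pics/w11b.png',np.hstack([cv2.resize(c['pixels'][120:320,150:350],(400,400)),cv2.resize(t['pixels'][90:190,230:330],(400,400),interpolation=cv2.INTER_CUBIC)]))
cv2.imwrite('pics/t11b.png',cv2.resize(k['pixels'],(800,600)))
```

```text
t 12.65 pos [550.67 214.9  292.95] x [ 0.003   0.0011 -1.    ] jawang -0.176 F [-6.6 -2.7 21.8] w 20.5 j6 [ 0.37  0.4  -0.06  1.1  -0.    2.12]
t 12.8 pos [550.66 214.89 292.95] x [ 0.003   0.0011 -1.    ] jawang -0.176 F [-5.7 -2.8 22.2] w 20.4 j6 [ 0.37  0.4  -0.06  1.1  -0.    2.12]
```

View pics/w11b.png

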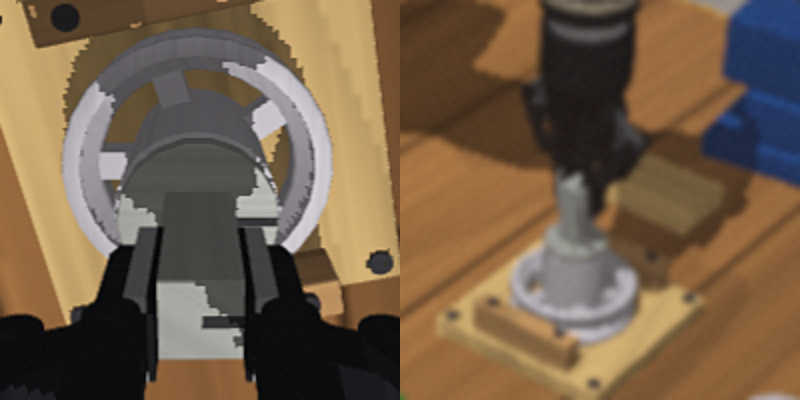

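View pics/t11b.png

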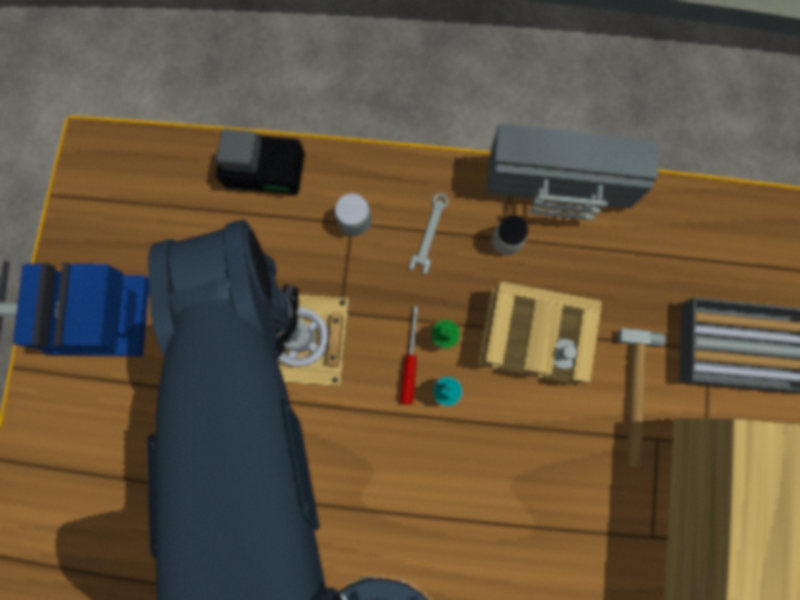

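Run:
```python
from h import *
show(); hand_in()
```

```text
t 12.8 pos [550.66 214.89 292.95] x [ 0.003   0.0011 -1.    ] jawang -0.176 F [-5.7 -2.8 22.2] w 20.4 j6 [ 0.37  0.4  -0.06  1.1  -0.    2.12]
the job is handed in; nothing more can be done
```

The square-headed keyed arbor is in the pulley hub, fully home as far as I can measure, and I handed the job in at 12.8 s with the arm still gripping it and pressing down. The hand-in gave no verdict, and the pad's travel can't be read directly.

I gripped the arbor by its flats, slid it about 109 mm out of the rack's left lane and carried it over to the hub. I turned it about 0.25 rad to match the keyway as seen by the wrist camera, and the key went straight in without searching.

**Last checks:**
- **Depth:** The tool stopped at a height of 292.95 mm and did not move when I commanded another 0.8 mm down. The pad's push was already felt about 7.7 mm higher, so I put its travel at roughly 7.7 to 8 mm.
- **Hold:** The push back on the tool was steady at about 22 N, with the fingers on the head at about 20.4 mm opening. I set the grip to 100 N.
- **Upright:** The tool was tilted about 0.003 rad.
- **Pictures:** The collar sits on the hub, and the other arbor and the bench items look unmoved.

**Disagreements:**
- The wrist and top cameras put the bore about 2 mm apart, within the stated calibration. The side forces during insertion agreed with the wrist camera.
- A sideways force of about 6 N remained at the end.
- The head's opening read 20.4 to 21 mm against its nominal 22 mm.

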